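# Free the jammed caddy lid and restock the caddy with the fuller pepper mill

## Task

The wooden lid has dropped into the blue table caddy and lies askew, its corners caught under the turned-in rim: turn it square in the caddy so that its corners come free, lift it out by its knob without picking up or dragging the caddy along, and lay it flat on the chopping board. Then find by lifting which of the two look-alike pepper mills to the right of the caddy is the fuller (heavier) one and stand it upright inside the caddy; leave the other mill standing on the worktop beside it. Do not disturb the tin by the chopping board, the lemon or the garlic.

Things in the scene. Friction and masses are not known exactly. Their poses are not given: they have to be found in the camera images.
- caddy: low open blue sheet-metal caddy with white rim bead, loose, about 0.9 kg, 192 (x) x 136 (y) x 36 mm tall; origin at the middle of its underside, x along its long side, z up. Floor 5 mm thick, inside 184 x 128 mm. Its rim, 32 to 36 mm high, is turned inward all round (14 mm at the long sides, 10 at the ends), leaving a mouth of 164 x 100 mm
- lid: wooden lid 150 (x) x 94 (y) x 12 mm, 0.16 kg; origin mid underside, x along its length. Knob on it 32 mm across, 42-70 mm above origin; loose on its screw: up to 0.2 rad of play before the lid follows. Starts on the caddy floor, 0.17-0.22 rad counter-clockwise of the caddy, 2 corners under the long rims: a lift takes the caddy along (+9 N). Passes the mouth within 0.03 rad, centred within 1.5 mm
- board: dark wooden chopping board, fixed, 230 (x) x 340 (y) x 21 mm; origin at the middle of its underside, top face 21 mm above
- mill_a: dark wooden pepper mill, 58 mm across, 170 mm tall, upright; origin at the middle of its underside, z up. Waisted body to 122 mm, round head 49 mm across from 123 to 159 mm (does not turn), small metal tip. Twin of the other, but one mill weighs 150 to 210 g and the other 340 to 460 g: which is which cannot be seen, only felt
- mill_b: dark wooden pepper mill, 58 mm across, 170 mm tall, upright; origin at the middle of its underside, z up. Waisted body to 122 mm, round head 49 mm across from 123 to 159 mm (does not turn), small metal tip. Twin of the other, but one mill weighs 150 to 210 g and the other 340 to 460 g: which is which cannot be seen, only felt
- tin: tin with a paper wrapper behind the chopping board, 75 mm across, 58 mm tall, a bystander; origin at the middle of its underside
- lemon: lemon, 77 x 51 x 52 mm, a bystander; origin at its underside
- garlic: garlic bulb, 55 mm, a bystander; origin at its underside
Not all that is in view belongs to the job. Leave any purple look-alike of the mill_a alone.

How it is judged:
On the way, in this order (a step that is already met when the one before it is completed fails the run):
1. the lid is turned square while still inside the caddy (angle between the x axis of lid and the x axis of caddy, either way round below 0.1 rad and z of lid in the frame of caddy below 0.03 m).
2. the lid is lifted out of the caddy, which stays on the worktop (z of lid in the frame of caddy above 0.045 m and height (world z) of caddy below 0.006 m), for 0.1 s.
3. the lid lies flat on the chopping board, let go (x of lid in the frame of board between -0.11 and 0.11 m and y of lid in the frame of board between -0.165 and 0.165 m and z of lid in the frame of board between 0.017 and 0.026 m and angle between lid's own z axis and vertical below 0.06 rad and linear speed of lid below 0.02 m/s and contact force between lid and the fingers below 0.1 N), for 0.2 s.
At the end, for the whole second after the job is handed in: Lid flat, at rest, its middle on the chopping board; heavier mill upright (0.08 rad) on the caddy floor (weighing on it with over 2.7 N); lighter mill upright on the worktop over 120 mm from the caddy's middle; caddy flat on the worktop, moved less than 80 mm; all let go (all of step 3 and ((x of mill_b in the frame of caddy between -0.062 and 0.062 m and y of mill_b in the frame of caddy between -0.035 and 0.035 m and z of mill_b in the frame of caddy between 0 and 0.01 m and contact force between mill_b and caddy above 2.7 N and height (world z) of mill_a between -0.01 and 0.01 m and horizontal distance between mill_a and caddy above 0.12 m) or (x of mill_a in the frame of caddy between -0.062 and 0.062 m and y of mill_a in the frame of caddy between -0.035 and 0.035 m and z of mill_a in the frame of caddy between 0 and 0.01 m and contact force between mill_a and caddy above 2.7 N and height (world z) of mill_b between -0.01 and 0.01 m and horizontal distance between mill_b and caddy above 0.12 m)) and angle between each of mill_b, mill_a's own z axis and vertical below 0.08 rad and linear speed of each of mill_b, mill_a below 0.02 m/s and height (world z) of caddy below 0.004 m and angle between caddy's own z axis and vertical below 0.03 rad and distance of caddy from where it was at the start of the episode below 0.08 m); the robot touches nothing.
It fails at once if the caddy is picked up (15 mm), tipped (0.15 rad) or dragged 80 mm (height (world z) of caddy above 0.015 m or angle between caddy's own z axis and vertical above 0.15 rad or distance of caddy from where it was at the start of the episode above 0.08 m).
It fails at once if a mill is tipped over (angle between any of mill_b, mill_a's own z axis and vertical above 0.7 rad).
It fails at once if the tin, lemon or garlic is moved more than 30 mm (distance of any of tin, lemon, garlic from where it was at the start of the episode above 0.03 m).
It also fails if it takes over 72 s, if anything falls off the work surface, if the arm or the gripper's body presses on something with over 40 N, if the wrist force passes 120 N, or if a joint passes its speed limit or range.

## Robot

A 7-joint arm with a two-finger parallel gripper is mounted at the origin on a cart in front of the work surface, level with it; the furniture and walls round the work are solid. World frame = base frame: x ahead of the robot, y to its left, z up, the work surface at z = 0. Lengths are in m, angles in rad, forces in N, time in s.
With the tool pointing down it reaches from about 0.425 to 0.825 m from the base axis. Payload 3.6 kg.
Tool frame: the origin (TCP) lies at the very end of the fingers, on their centre line; the grasp point (between the pads) lies 19 mm behind it (r.pinch_z is the distance from the TCP to the grasp point, in m); z points along the fingers, y is the line along which they close (so a half turn about z gives the same grasp; the last joint's range is limited). The gripper opens to 93 mm and grips with 3 to 60 N. Pads are 15 mm wide; open, the fingers measure 128 mm over their backs; the gripper's body (75 mm by 188 mm) begins 65 mm behind the grasp point.
Start: joints at [1.234, 0.615, -0.013, 1.423, 0.008, 1.103, -0.04], TCP at [0.198, -0.619, 0.219] pointing down, gripper open.
Joint ranges: [-3.12, 3.12], [-0.3, 2.06], [-1.34, 1.32], [0.26, 2.42], [-1.36, 4.5], [0.01, 1.98], [-2.84, 2.84]. Speed limits (rad/s): [2.79, 2.79, 3.14, 3.14, 3.14, 3.14, 3.14].

## Interface

Orientations are given as a rotation vector (axis times angle).
In Python, from plant import telemetry, snapshot, camera_params, ticket, look_for, regions_of, r gives the robot as it stands.
- The arm moves only by the tool carry_out, never from a script. Its arguments are lists of equal length, an entry for each row: "offset": the shift along the tool's x, y, z in m, a list of three; "turn": the turn, a rotation vector about the tool's x, y, z in rad, a list of three; "claw": the opening, from 0 (shut) to 1 (fully open). In form: {"offset": [[x, y, z], ...], "turn": [[ax, ay, az], ...], "claw": [claw, ...]}. A call has 1 to 12 rows; each row is the pose to reach, as a shift and turn from the pose commanded when the call began, along the tool's axes at that moment; what a row does not reach only later rows make up. A row lasts 1/8 s, in which the tool goes at most 62.5 mm and 10.7 degrees, less where a joint would pass 70% of its speed; a pose out of reach is approached as far as the arm can. A call with a gripper value outside its range is refused whole. The fingers move at their own pace and stop on an object; the grip force is fixed at half the most. Time passes only in rows, so rows that repeat a pose let the fingers close. It gives the time, the measured TCP pose, the force, the opening and the grip force at its end, in the units of the state.
- telemetry.observe(): the state, without advancing time (a new reading comes with each control period).
- snapshot(name): name is "scene" or "top"; returns (picture, depth): 400x640x3 uint8, red, green, blue; 400x640 float32, m along the optical axis (not along the pixel's ray), 0 where there is no reading.
- camera_params(name): a dict with "fx", "fy", "cx", "cy" (pixels), "position" and "orientation" of the camera in the world. Camera axes: x right, y up, looking along -z (the intrinsics and any distortion apply to the point x, -y, -z); pixel columns grow to the right and rows downward; lengths in m; the calibration is good to about 2 mm. A picture is of the moment at which its call begins. camera_params takes no time and is no camera call.
- ticket.close_job(): hands the job in; it is judged then, once.
Trained networks look in the newest picture that a camera, given by its name, has taken for a name from the list of things; names that differ only in an ending like _2 or _b are one class to them, and where a whole thing is asked for, a point or a joint stands for the part that bears it (a point fixed in the world has none). Each returns a list of dicts, best first, with "conf" (0 to 1); they miss things now and then, are a little off and sometimes report something else, mostly with a low value. They report only what shows in the picture. A call takes as long as a camera call. They do not tell look-alikes from the thing itself.
- look_for(camera, target): "box" ([left, top, right, bottom] in pixels, round what is visible of it).
- regions_of(camera, target): "pixels" (400x640 bool, what is visible of it) and "box" ([left, top, right, bottom] in pixels, round what is visible of it).
The state is a dict: "clock": time; "qpos": joint angles; "joint_velocities": joint speeds; "effort": joint torques, N m; "tcp_pos": TCP position; "ee_rot": TCP orientation; "force": force on the tool from outside, world axes, zero at the start; "torque": the same for the moment, N m; "finger_gap": opening from 0.0 (shut) to 1.0 (fully open); "gripper_force": force on a finger pad.
Only numpy, scipy, OpenCV 4.12 (cv2) and the standard library are available. Lean on these libraries where they do the work, as an engineer would, in place of code of your own. Each camera call takes 0.05 s, during which the arm holds its last target. There are 200 camera calls.

## Working session

There is one attempt and no reset: what is moved stays moved. The work goes in short steps, Python scripts to look and compute and a tool call to move; the robot and the scene stay as the last step left them, time stands still between calls to the robot, and variables do not carry over. Pictures are saved under pics/ and viewed, at most 10 in all, crops included, and the job is handed in when it is done.

Besides the shell and the picture viewer there is one more tool, called after ">>>" by a JSON object that holds its "name" and its "arguments", one argument or row to a line. carry_out: Moves the arm, as the interface text tells. Its arguments: {"type":"object","properties":{"offset":{"type":"array","items":{"type":"array","items":{"type":"number"}}},"turn":{"type":"array","items":{"type":"array","items":{"type":"number"}}},"claw":{"type":"array","items":{"type":"number"}}},"required":["offset","turn","claw"]}

```bash
mkdir -p pics; ls; python3 - <<'E'
from plant import *
import cv2, numpy as np
for n in("scene","top"):
    p,d=snapshot(n); cv2.imwrite(f"pics/{n}0.png",p[:,:,::-1]); np.save(f"{n}0.npy",d)
    print(n,camera_params(n))
print(telemetry.observe())
E
```

```text
pics
scene {'fx': 465.4466965799439, 'fy': 465.4466965799439, 'cx': 319.2956584545908, 'cy': 211.19922188754788, 'position': array([ 0.14553053, -0.8964467 ,  1.14102348]), 'orientation': array([ 0.68642988, -0.16014467, -0.48928441])}
top {'fx': 499.8470373872963, 'fy': 499.8470373872963, 'cx': 323.84882274152756, 'cy': 202.98293712050298, 'position': array([0.08358582, 0.16493339, 1.58601096]), 'orientation': array([ 0.20993043, -0.34579017, -2.02295533])}
{'clock': 0.1, 'qpos': array([ 1.23451566,  0.6158178 , -0.01263005,  1.42474633,  0.00810825,
        1.10335821, -0.04039168]), 'joint_velocities': array([ 0.00029725, -0.00153284,  0.00096255, -0.0035336 , -0.00219266,
       -0.00140309, -0.00092749]), 'effort': array([ 8.85722038e-04, -4.60040402e+01,  2.09925575e-01, -1.66247356e+01,
       -6.11604005e-02,  1.69246743e-02,  1.13873864e-04]), 'tcp_pos': array([ 0.19795337, -0.61838313,  0.21759746]), 'ee_rot': array([-3.10174043e+00, -4.84449651e-01,  5.93720311e-04]), 'force': array([-0.8618379 ,  0.39908891,  0.48394546]), 'torque': array([ 0.00255118, -0.03899928,  0.0099715 ]), 'gripper_force': 0.0, 'finger_gap': 0.9989110217807772}
```

View pics/scene0.png

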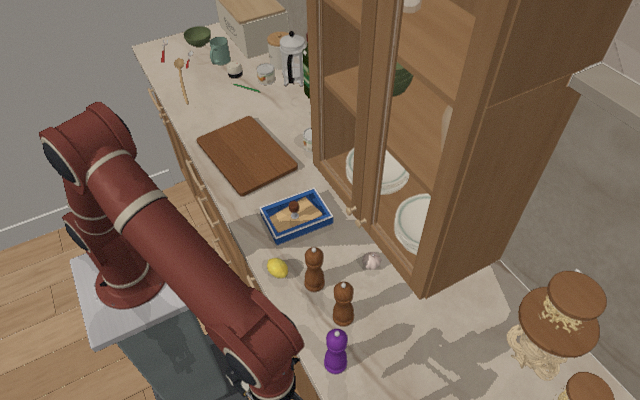

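View pics/top0.png

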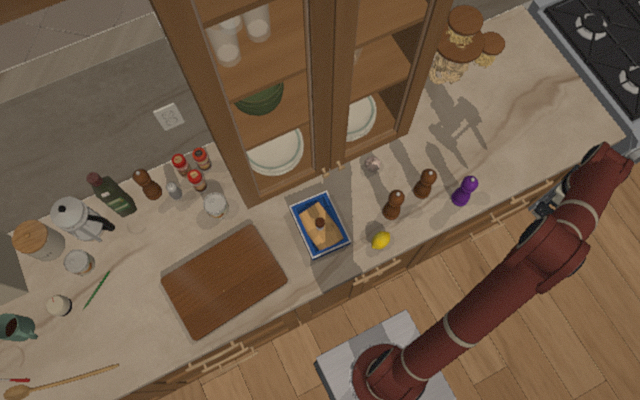

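The scene view shows the caddy at (297,216) with the lid and its knob at (294,208). The board is at (247,155), the lemon at (277,267) and the garlic at (371,261).

Things that could be taken for a mill:
- Brown mill at scene (314,270), top (395,205): right of the caddy, chosen.
- Brown mill at scene (343,303), top (425,183): right of the caddy, chosen.
- Purple mill at scene (336,350), top (465,191): a decoy.
- Brown mill at top (147,183): behind the board, not part of the job.

The cabinet stands over the worktop behind the caddy, so I'll measure that too.

```bash
cat > h.py <<'E'
from plant import *
import cv2, numpy as np
from scipy.spatial.transform import Rotation as R
def cloud(n,d):
    c=camera_params(n); v,u=np.mgrid[:400,:640]
    P=np.stack([(u-c['cx'])/c['fx']*d,-(v-c['cy'])/c['fy']*d,-d],-1)
    W=P@R.from_rotvec(c['orientation']).as_matrix().T+c['position']
    W[d==0]=np.nan; return W
def rect(xy):
    (c,s,a)=cv2.minAreaRect((xy*1000).astype(np.float32))
    if s[0]<s[1]: s=(s[1],s[0]); a+=90
    a=(a+90)%180-90
    return np.round(c,1),np.round(s,1),round(np.radians(a),3)
E
python3 - <<'E'
from h import *
for n in("top","scene"):
    p,d=snapshot(n); W=cloud(n,d)
    print("==",n)
    for t in("caddy","lid","board","mill_a","tin","lemon","garlic"):
        for k in regions_of(n,t)[:5]:
            m=k["pixels"]&np.isfinite(W[...,0]); w=W[m]
            if len(w)<10: continue
            q=np.percentile(w,[2,50,98],axis=0).round(3)
            print(t,round(k["conf"],2),[int(b) for b in k["box"]],len(w),q.tolist(),rect(w[:,:2]))
    # cabinet: points in reach region above 0.2
    m=(W[...,2]>0.1)&(W[...,0]>0.3)&(W[...,0]<1.2)&(abs(W[...,1])<.6)
    w=W[m]
    for y in np.arange(-.6,.6,.1):
        s=w[(w[:,1]>=y)&(w[:,1]<y+.1)]
        if len(s): print("y%.1f"%y,"minx",np.percentile(s[:,0],1).round(3),"minz",np.percentile(s[:,2],1).round(3),len(s))
E
```

```text
== top
caddy 0.72 [290, 192, 350, 257] 1238 [[0.417, -0.107, -0.0], [0.524, -0.046, 0.035], [0.608, 0.029, 0.044]] (array([514.1, -39.9]), array([195.6, 137.2]), np.float64(-0.058))
lid 0.93 [297, 200, 343, 248] 1167 [[0.44, -0.085, 0.01], [0.503, -0.038, 0.018], [0.58, 0.004, 0.077]] (array([509.5, -38.3]), array([149.2,  93.6]), np.float64(0.15))
board 0.79 [160, 224, 287, 342] 7795 [[0.375, 0.149, 0.013], [0.487, 0.315, 0.021], [0.605, 0.472, 0.028]] (array([495.9, 313.1]), array([343.3, 241.8]), np.float64(-1.457))
mill_a 0.92 [411, 166, 436, 197] 501 [[0.443, -0.455, -0.002], [0.461, -0.39, 0.081], [0.524, -0.376, 0.167]] (array([ 487.7, -428.5]), array([126.7,  60.1]), np.float64(-0.953))
mill_a 0.86 [384, 192, 403, 222] 471 [[0.425, -0.296, -0.0], [0.443, -0.265, 0.107], [0.474, -0.248, 0.166]] (array([ 457.9, -282.3]), array([80.1, 59.5]), np.float64(-0.949))
mill_a 0.66 [453, 177, 476, 205] 480 [[0.362, -0.518, 0.009], [0.382, -0.49, 0.101], [0.409, -0.477, 0.166]] (array([ 386.4, -498.7]), array([52. , 48.5]), np.float64(0.888))
mill_a 0.55 [158, 224, 286, 339] 7906 [[0.375
[... 2402 characters left out ...]
 25.8]), np.float64(1.139))
lemon 0.64 [264, 259, 288, 279] 342 [[0.351, -0.228, 0.017], [0.372, -0.204, 0.04], [0.398, -0.171, 0.052]] (array([ 371.4, -196.8]), array([67.4, 48.8]), np.float64(-0.789))
garlic 0.54 [358, 254, 380, 267] 252 [[0.6, -0.328, 0.017], [0.617, -0.309, 0.033], [0.644, -0.281, 0.046]] (array([ 621.1, -304.5]), array([52.8, 47.5]), np.float64(-0.82))
y-0.6 minx 0.374 minz 0.11 10693
y-0.5 minx 0.474 minz 0.115 34433
y-0.4 minx 0.447 minz 0.131 1747
y-0.3 minx 0.434 minz 0.116 6922
y-0.2 minx 0.669 minz 0.121 8408
y-0.1 minx 0.704 minz 0.342 2187
y-0.0 minx 0.67 minz 0.116 2218
y0.1 minx 0.669 minz 0.107 4364
y0.4 minx 0.832 minz 0.103 84
y0.5 minx 0.785 minz 0.101 488
```

```bash
python3 - <<'E'
from h import *
p,d=snapshot("top"); W=cloud("top",d); Z=W[...,2]
cv2.imwrite("pics/crop1.png",cv2.resize(p[145:265,280:480,::-1],None,fx=4,fy=4,interpolation=cv2.INTER_CUBIC))
L=regions_of("top","lid")[0]["pixels"]; C=regions_of("top","caddy")[0]["pixels"]
w=W[L&(Z<.023)&(Z>.01)]; print("lid",rect(w[:,:2]),np.median(w[:,2]))
# rim
near=(abs(W[...,0]-.514)<.12)&(abs(W[...,1]+.04)<.09)
white=(p.min(-1)>120)&near&(Z>.025)&(Z<.046); w=W[white]; print("rimwhite",len(w),rect(w[:,:2]),np.median(w[:,2]))
bl=(C|white)&(Z>.028)&(Z<.046); w=W[bl]; print("rim",len(w),rect(w[:,:2]))
for nm in("top","scene"):
    if nm=="scene": p,d=snapshot(nm); W=cloud(nm,d); Z=W[...,2]
    k=(abs(W[...,0]-.509)<.03)&(abs(W[...,1]+.04)<.03)&(Z>.045)&(Z<.1); w=W[k]
    print(nm,"knob",w.mean(0).round(4),np.percentile(w,[2,98],axis=0).round(4).tolist())
    for c in((.455,-.27),(.465,-.405)):
        k=(abs(W[...,0]-c[0])<.045)&(abs(W[...,1]-c[1])<.045)
        for a,b in((.115,.157),(.158,.19)):
            w=W[k&(Z>a)&(Z<b)]; 
            if len(w): print(nm,"mill",a,len(w),w.mean(0).round(4),np.percentile(w,[2,98],axis=0).round(3).tolist())
E
```

```text
lid (array([511.6, -39. ]), array([151.5,  94.5]), np.float64(0.107)) 0.017335132471540282
rimwhite 170 (array([514.1, -39.8]), array([193.3, 136.4]), np.float64(-0.056)) 0.03677005926020405
rim 904 (array([514.8, -39.4]), array([195.6, 137.4]), np.float64(-0.06))
top knob [ 0.5068 -0.0377  0.0724] [[0.4936, -0.0524, 0.0587], [0.5223, -0.0241, 0.0804]]
top mill 0.115 179 [ 0.4485 -0.2694  0.1442] [[0.43, -0.295, 0.117], [0.476, -0.251, 0.157]]
top mill 0.158 45 [ 0.452  -0.2728  0.1627] [[0.44, -0.287, 0.158], [0.465, -0.261, 0.173]]
top mill 0.115 175 [ 0.4622 -0.3936  0.1436] [[0.444, -0.421, 0.117], [0.488, -0.377, 0.157]]
top mill 0.158 41 [ 0.4676 -0.3994  0.1616] [[0.453, -0.412, 0.158], [0.479, -0.384, 0.168]]
scene knob [ 0.5053 -0.0458  0.0677] [[0.4919, -0.0558, 0.0523], [0.5205, -0.0291, 0.0764]]
scene mill 0.115 294 [ 0.4462 -0.288   0.1424] [[0.428, -0.303, 0.117], [0.471, -0.263, 0.156]]
scene mill 0.158 24 [ 0.4495 -0.2809  0.1641] [[0.441, -0.292, 0.159], [0.457, -0.273, 0.169]]
scene mill 0.115 327 [ 0.4607 -0.4122  0.1428] [[0.442, -0.428, 0.117], [0.485, -0.386, 0.156]]
scene mill 0.158 31 [ 0.4642 -0.4046  0.163 ] [[0.456, -0.417, 0.158], [0.472, -0.396, 0.169]]
```

View pics/crop1.png

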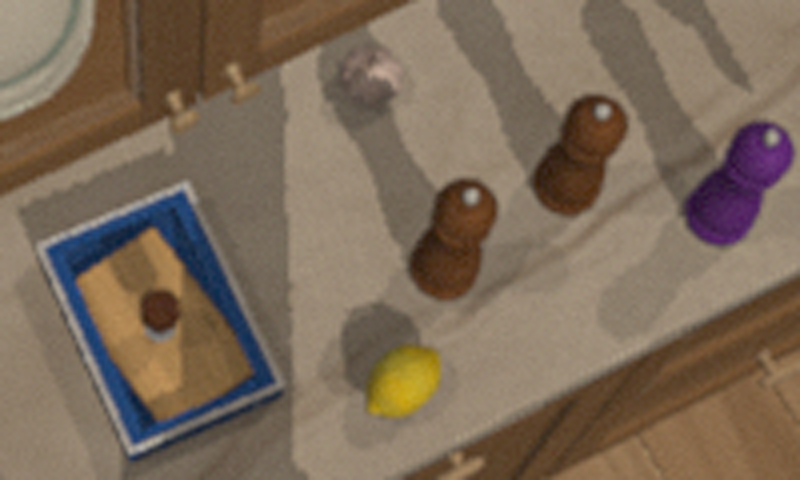

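The crop shows the lid's knob at (160,310), the lid skewed in the caddy, and the two brown mills at (465,210) and (590,125). The purple decoy is at (770,150). The choice of mills holds.

```bash
cat >> h.py <<'E'
def plan(*pts,yaw=None):
    s=telemetry.observe(); M=R.from_rotvec(s["ee_rot"]); m=M.as_matrix()
    y=np.arctan2(m[1,0],m[0,0])
    print("t",round(s["clock"],2),"tcp",s["tcp_pos"].round(4),"yaw",y.round(3),"tilt",np.arccos(-m[2,2]).round(4),"F",s["force"].round(2),"gap",round(s["finger_gap"],3),"q",s["qpos"].round(2))
    for p in pts: print("  ",p,"->",M.inv().apply(np.array(p)-s["tcp_pos"]).round(4))
    if yaw is not None:
        t=R.from_euler("z",yaw)*R.from_matrix(np.diag([1,-1,-1.])); print("  turn",(M.inv()*t).as_rotvec().round(4))
E
python3 -c "
from h import *
plan((.36,-.33,.27),(.507,-.04,.2),yaw=0.15)"
```

```text
t 1.1 tcp [ 0.1982 -0.619   0.2186] yaw 0.31 tilt 0.0001 F [0.41 0.26 0.11] gap 1.003 q [ 1.23  0.61 -0.01  1.42  0.01  1.1  -0.04]
   (0.36, -0.33, 0.27) -> [ 0.2422 -0.2259 -0.0513]
   (0.507, -0.04, 0.2) -> [ 0.4706 -0.4573  0.0187]
  turn [-1.000e-04 -0.000e+00  1.598e-01]
```

>>> {"name": "carry_out", "arguments": {
  "offset": [
    [0.04,-0.04,-0.05],
    [0.08,-0.075,-0.05],
    [0.12,-0.11,-0.05],
    [0.16,-0.15,-0.05],
    [0.2,-0.19,-0.05],
    [0.242,-0.226,-0.05],
    [0.28,-0.265,-0.05],
    [0.32,-0.305,-0.04],
    [0.36,-0.345,-0.03],
    [0.4,-0.385,-0.01],
    [0.44,-0.425,0.01],
    [0.4706,-0.4573,0.0187]
  ],
  "turn": [
    [0,0,0],
    [0,0,0],
    [0,0,0],
    [0,0,0.05],
    [0,0,0.08],
    [0,0,0.1],
    [0,0,0.12],
    [0,0,0.14],
    [0,0,0.16],
    [0,0,0.16],
    [0,0,0.16],
    [0,0,0.16]
  ],
  "claw": [0.7,0.7,0.7,0.7,0.7,0.7,0.7,0.7,0.7,0.7,0.7,0.7]
}}

```text
clock: 2.6
tcp_pos: [0.5074, -0.0375, 0.1991]
ee_rot: [-3.132, -0.238, 0.001]
force: [0.9, -0.5, 0.2]
finger_gap: 0.701
gripper_force: 0.0
```

```bash
python3 -c "
from h import *
plan((.507,-.04,.10),(.507,-.04,.045),yaw=0.15)"
```

```text
t 2.6 tcp [ 0.5074 -0.0375  0.1991] yaw 0.152 tilt 0.0011 F [ 0.93 -0.51  0.15] gap 0.701 q [ 0.14  0.42 -0.15  1.85  0.08  0.88 -1.47]
   (0.507, -0.04, 0.1) -> [-0.0007  0.0025  0.0991]
   (0.507, -0.04, 0.045) -> [-0.0006  0.0025  0.1541]
  turn [-0.0008  0.0007  0.0017]
```

>>> {"name": "carry_out", "arguments": {
  "offset": [
    [0,0,0.05],
    [0,0,0.1],
    [0,0,0.14],
    [0,0,0.156],
    [0,0,0.156],
    [0,0,0.156],
    [0,0,0.156],
    [0,0,0.156],
    [0,0,0.156]
  ],
  "turn": [
    [0,0,0],
    [0,0,0],
    [0,0,0],
    [0,0,0],
    [0,0,0],
    [0,0,0],
    [0,0,0],
    [0,0,0],
    [0,0,0]
  ],
  "claw": [0.7,0.7,0.7,0.7,0.7,0.2,0.2,0.2,0.2]
}}

```text
clock: 3.72
tcp_pos: [0.5072, -0.0398, 0.0445]
ee_rot: [-3.133, -0.235, -0.002]
force: [-0.5, 0.2, 2.4]
finger_gap: 0.332
gripper_force: 30.0
```

>>> {"name": "carry_out", "arguments": {
  "offset": [
    [0,0,0],
    [0,0,0],
    [0,0,0],
    [0,0,0],
    [0,0,0]
  ],
  "turn": [
    [0,0,0.08],
    [0,0,0.16],
    [0,0,0.24],
    [0,0,0.28],
    [0,0,0.28]
  ],
  "claw": [0.2,0.2,0.2,0.2,0.2]
}}

```text
clock: 4.35
tcp_pos: [0.5075, -0.0399, 0.0445]
ee_rot: [-3.135, 0.203, -0.002]
force: [-0.1, 0.7, 5.2]
finger_gap: 0.333
gripper_force: 30.0
```

```bash
cat > look.py <<'E'
from h import *
import sys
p,d=snapshot("top"); W=cloud("top",d); Z=W[...,2]
cv2.imwrite("pics/%s.png"%sys.argv[1],np.hstack([cv2.resize(p[180:265,280:360,::-1],None,fx=5,fy=5,interpolation=cv2.INTER_CUBIC)]))
r_=regions_of("top","lid")
hsv=cv2.cvtColor(p,cv2.COLOR_RGB2HSV)
near=(abs(W[...,0]-.514)<.085)&(abs(W[...,1]+.04)<.058)
wood=near&(Z<.024)&(Z>.008)&(hsv[...,0]<30)&(hsv[...,1]>50)
w=W[wood]; print("wood",len(w),rect(w[:,:2]))
if r_:
    w=W[r_[0]["pixels"]&(Z<.024)&(Z>.01)]; print("lid",r_[0]["conf"],len(w),rect(w[:,:2]))
n2=(abs(W[...,0]-.514)<.12)&(abs(W[...,1]+.04)<.09)
w=W[(p.min(-1)>120)&n2&(Z>.025)&(Z<.046)]; print("rim",len(w),rect(w[:,:2]))
plan(yaw=0)
E
python3 look.py t1
```

```text
wood 585 (array([506.8, -38.8]), array([139.3,  90. ]), np.float64(-0.051))
lid 0.78 581 (array([505.9, -37.8]), array([137.6,  89.1]), np.float64(-0.059))
rim 60 (array([517.1,  18.1]), array([190.9,  25.9]), np.float64(-0.092))
t 4.45 tcp [ 0.5075 -0.0399  0.0445] yaw -0.129 tilt 0.0014 F [-0.18 -0.28  5.51] gap 0.332 q [ 0.06  0.65 -0.03  2.    0.04  0.48 -1.71]
  turn [-0.0002 -0.0014 -0.1295]
```

View pics/t1.png

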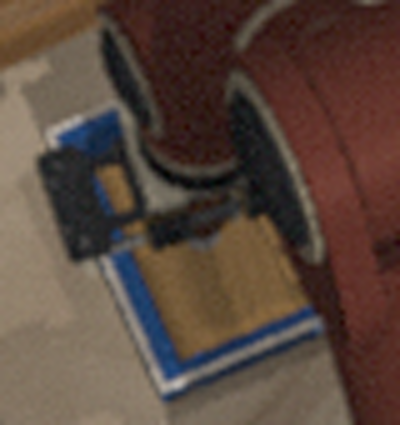

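The picture shows the lid now almost parallel to the caddy, with its left edge running (105,170)→(180,360) and the caddy's (60,140)→(165,390). I'll measure the edges more precisely in a rectified view.

```bash
cat > rectify.py <<'E'
from h import *
C0=np.array([.5145,-.0397]); A0=-.058; S=2.0 # px per mm
def ortho(img,z):
    c=camera_params("top"); Rm=R.from_rotvec(c['orientation']).as_matrix()
    x=np.arange(-110,110,1/S)/1000; y=np.arange(80,-80,-1/S)/1000
    X,Y=np.meshgrid(x,y); ca,sa=np.cos(A0),np.sin(A0)
    P=np.stack([C0[0]+ca*X-sa*Y,C0[1]+sa*X+ca*Y,np.full_like(X,z)],-1)-c['position']
    q=P@Rm; u=c['cx']-c['fx']*q[...,0]/q[...,2]; v=c['cy']+c['fy']*q[...,1]/q[...,2]
    return cv2.remap(img,u.astype(np.float32),v.astype(np.float32),cv2.INTER_LINEAR)
def grab(k=6):
    return np.mean([snapshot("top")[0] for _ in range(k)],0).astype(np.float32)
E
cat > e.py <<'E'
from rectify import *
import sys
p=grab(5); lo,hi=ortho(p,.017),ortho(p,.036)
cv2.imwrite(f"pics/{sys.argv[1]}.png",np.vstack([lo,hi])[:,:,::-1][:,:,:].clip(0,255).astype(np.uint8))
def edges(im,axis,coords,rng,thr=0):
    # R-B sign change (blue->wood): +y side (scan y), or -x side (scan x)
    f=cv2.GaussianBlur(im[...,0]-im[...,2],(0,0),1.5); out=[]
    for c in coords:
        ts=np.arange(*rng)
        vals=[f[int((80-t)*S),int((c+110)*S)] if axis=='y' else f[int((80-c)*S),int((t+110)*S)] for t in ts]
        vals=np.array(vals); i=np.where((vals[:-1]<thr)&(vals[1:]>=thr))[0]
        if len(i): 
            i=i[0]; out.append((c,ts[i]+(thr-vals[i])/(vals[i+1]-vals[i])*(ts[1]-ts[0])))
    out=np.array(out); 
    for _ in range(4):
        if len(out)<5: return None
        k=np.polyfit(out[:,0],out[:,1],1); r_=out[:,1]-np.polyval(k,out[:,0]); out=out[abs(r_)<max(1,2*r_.std())]
    return k.round(4),len(out),r_.std().round(2)
print("+y edge (slope, y at x=0; want 0,47)",edges(lo,'y',np.arange(-70,70,2),(60,36,-.5)))
print("-x edge (slope, x at y=0; want 0,-75)",edges(lo,'x',np.arange(-46,46,2),(-90,-60,.5)))
# rim outer: brightness (min channel)->; inner side of bead: white->blue
g=cv2.GaussianBlur(hi[...,0]-hi[...,2],(0,0),1.0)
def mn(im,axis,coords,rng):
    f=cv2.GaussianBlur(im[...,0],(0,0),1); out=[]
    for c in coords:
        ts=np.arange(*rng); vals=np.array([f[int((80-t)*S),int((c+110)*S)] if axis=='y' else f[int((80-c)*S),int((t+110)*S)] for t in ts])
        j=np.argmax(vals[:-2]-vals[2:]); out.append((c,ts[j+1]))   # white bead -> blue (red falls)
    out=np.array(out)
    for _ in range(4):
        k=np.polyfit(out[:,0],out[:,1],1); r_=out[:,1]-np.polyval(k,out[:,0]); out=out[abs(r_)<max(1,2*r_.std())]
    return k.round(4),len(out),r_.std().round(2)
print("rim +y bead inner",mn(hi,'y',np.arange(-85,85,2),(74,60,-.5)))
print("rim -x bead inner",mn(hi,'x',np.arange(-60,60,2),(-102,-88,.5)))
print("rim -y bead inner",mn(hi,'y',np.arange(-85,85,2),(-74,-60,.5)))
print("rim +x bead inner",mn(hi,'x',np.arange(-60,60,2),(102,88,-.5)))
E
python3 e.py r1
```

```text
+y edge (slope, y at x=0; want 0,47) (array([2.10000e-03, 4.61246e+01]), 53, np.float64(0.32))
-x edge (slope, x at y=0; want 0,-75) (array([-6.00000e-04, -8.00051e+01]), 45, np.float64(0.47))
rim +y bead inner (array([2.02000e-02, 6.26679e+01]), 62, np.float64(1.56))
rim -x bead inner (array([-5.8000e-03, -9.1813e+01]), 56, np.float64(0.42))
rim -y bead inner (array([-1.74000e-02, -6.63952e+01]), 76, np.float64(1.87))
rim +x bead inner (array([-4.21000e-02,  9.12844e+01]), 45, np.float64(2.27))
```

View pics/r1.png

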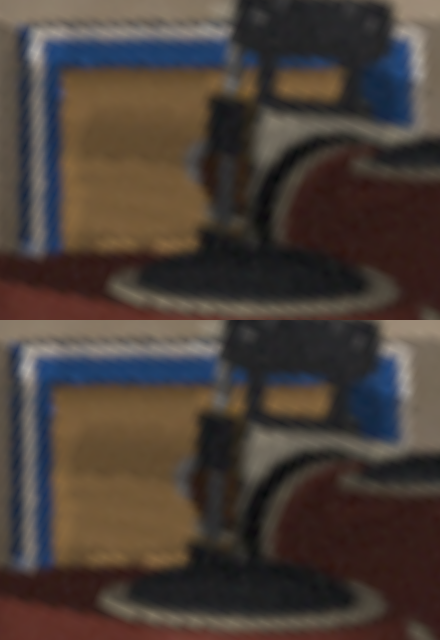

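>>> {"name": "carry_out", "arguments": {
  "offset": [
    [0.003,-0.0005,-0.0005],
    [0.007,-0.0011,-0.001],
    [0.007,-0.0011,-0.001]
  ],
  "turn": [
    [0,0,0],
    [0,0,0],
    [0,0,0]
  ],
  "claw": [0.2,0.2,0.2]
}}

```text
clock: 5.08
tcp_pos: [0.5142, -0.0399, 0.0446]
ee_rot: [-3.135, 0.204, -0.0]
force: [0.8, -0.6, -1.7]
finger_gap: 0.332
gripper_force: 30.0
```

```bash
python3 e.py r2; python3 -c "
from h import *
plan((.5145,-.0397,.0445))"
```

```text
+y edge (slope, y at x=0; want 0,47) (array([1.29000e-02, 4.68493e+01]), 56, np.float64(1.72))
-x edge (slope, x at y=0; want 0,-75) (array([ 2.5000e-03, -7.6689e+01]), 45, np.float64(0.21))
rim +y bead inner (array([5.65000e-02, 6.45379e+01]), 79, np.float64(3.05))
rim -x bead inner (array([-4.50000e-03, -9.17827e+01]), 55, np.float64(0.48))
rim -y bead inner (array([-1.29000e-02, -6.49575e+01]), 80, np.float64(1.96))
rim +x bead inner (array([-6.8400e-02,  9.2232e+01]), 49, np.float64(2.27))
t 5.33 tcp [ 0.5139 -0.0398  0.0447] yaw -0.13 tilt 0.0004 F [-0.14 -0.29 -1.19] gap 0.335 q [ 0.06  0.66 -0.03  1.98  0.04  0.5  -1.71]
   (0.5145, -0.0397, 0.0445) -> [ 0.0006 -0.0002  0.0002]
```

View pics/r2.png

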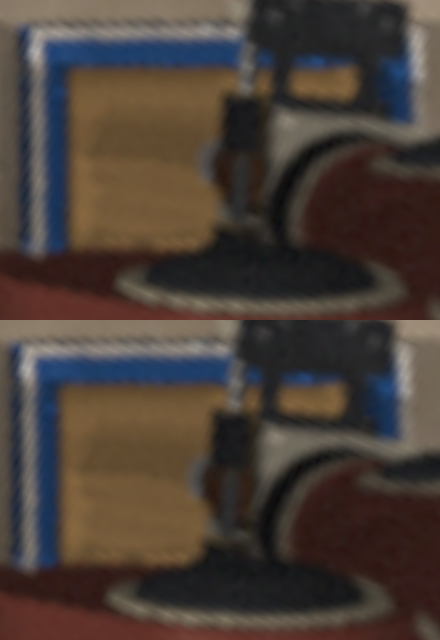

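The lid's -x edge is parallel to the caddy to about 0.003 rad, and its centre is within about 1 mm. I'll lift gently while watching the force.

>>> {"name": "carry_out", "arguments": {
  "offset": [
    [0,0,-0.004],
    [0,0,-0.008],
    [0,0,-0.012],
    [0,0,-0.012]
  ],
  "turn": [
    [0,0,0],
    [0,0,0],
    [0,0,0],
    [0,0,0]
  ],
  "claw": [0.2,0.2,0.2,0.2]
}}

```text
clock: 5.82
tcp_pos: [0.5143, -0.0398, 0.0575]
ee_rot: [-3.135, 0.204, -0.002]
force: [0.1, 0.8, -0.8]
finger_gap: 0.332
gripper_force: 30.0
```

>>> {"name": "carry_out", "arguments": {
  "offset": [
    [0,0,-0.002],
    [0,0,-0.004],
    [0,0,-0.006],
    [0,0,-0.006]
  ],
  "turn": [
    [0,0,0],
    [0,0,0],
    [0,0,0],
    [0,0,0]
  ],
  "claw": [0.2,0.2,0.2,0.2]
}}

```text
clock: 6.32
tcp_pos: [0.5142, -0.0398, 0.0632]
ee_rot: [-3.135, 0.204, -0.001]
force: [1.5, -0.4, -0.5]
finger_gap: 0.332
gripper_force: 30.0
```

>>> {"name": "carry_out", "arguments": {
  "offset": [
    [0,0,-0.003],
    [0,0,-0.006],
    [0,0,-0.01],
    [0,0,-0.01]
  ],
  "turn": [
    [0,0,0],
    [0,0,0],
    [0,0,0],
    [0,0,0]
  ],
  "claw": [0.2,0.2,0.2,0.2]
}}

```text
clock: 6.82
tcp_pos: [0.5144, -0.0398, 0.0734]
ee_rot: [-3.135, 0.204, -0.002]
force: [0.3, 0.1, -1.3]
finger_gap: 0.334
gripper_force: 30.0
```

>>> {"name": "carry_out", "arguments": {
  "offset": [
    [0,0,-0.006],
    [0,0,-0.012],
    [0,0,-0.02],
    [0,0,-0.04],
    [0,0,-0.07],
    [0,0,-0.07],
    [0,0,-0.07]
  ],
  "turn": [
    [0,0,0],
    [0,0,0],
    [0,0,0],
    [0,0,0],
    [0,0,0],
    [0,0,0],
    [0,0,0]
  ],
  "claw": [0.2,0.2,0.2,0.2,0.2,0.2,0.2]
}}

```text
clock: 7.7
tcp_pos: [0.5134, -0.0398, 0.1425]
ee_rot: [-3.135, 0.204, 0.002]
force: [-0.7, 1.3, -1.1]
finger_gap: 0.335
gripper_force: 30.0
```

```bash
python3 - <<'E'
from h import *
plan((.50,.29,.15),(.50,.29,.062),yaw=0.114)
p,d=snapshot("scene"); W=cloud("scene",d)
cv2.imwrite("pics/lift.png",cv2.resize(p[100:280,180:400,::-1],None,fx=3,fy=3))
E
```

```text
t 7.7 tcp [ 0.5134 -0.0398  0.1425] yaw -0.13 tilt 0.0011 F [-0.72  1.28 -1.11] gap 0.335 q [ 0.06  0.5  -0.04  1.9   0.03  0.74 -1.7 ]
   (0.5, 0.29, 0.15) -> [-0.0561 -0.3253 -0.0075]
   (0.5, 0.29, 0.062) -> [-0.056  -0.3253  0.0805]
  turn [-1.000e-04  1.100e-03 -2.441e-01]
```

View pics/lift.png

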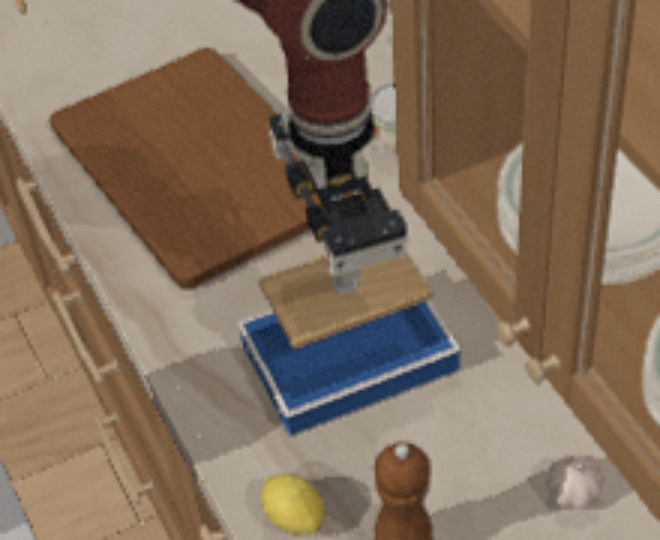

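The picture shows the lid held clear at (345,295) above the empty caddy at (350,365), which is standing on the worktop. Next the lid goes to the board.

>>> {"name": "carry_out", "arguments": {
  "offset": [
    [-0.008,-0.04,0],
    [-0.016,-0.09,0],
    [-0.024,-0.14,0],
    [-0.032,-0.19,0],
    [-0.04,-0.24,0],
    [-0.048,-0.285,0],
    [-0.056,-0.325,0],
    [-0.056,-0.325,0.02],
    [-0.056,-0.325,0.05],
    [-0.056,-0.325,0.07],
    [-0.056,-0.325,0.078],
    [-0.056,-0.325,0.0805]
  ],
  "turn": [
    [0,0,0],
    [0,0,-0.05],
    [0,0,-0.1],
    [0,0,-0.15],
    [0,0,-0.2],
    [0,0,-0.24],
    [0,0,-0.24],
    [0,0,-0.24],
    [0,0,-0.24],
    [0,0,-0.24],
    [0,0,-0.24],
    [0,0,-0.24]
  ],
  "claw": [0.2,0.2,0.2,0.2,0.2,0.2,0.2,0.2,0.2,0.2,0.2,0.2]
}}

```text
clock: 9.25
tcp_pos: [0.5003, 0.2895, 0.0617]
ee_rot: [3.136, 0.172, -0.002]
force: [-0.1, -0.0, -1.3]
finger_gap: 0.332
gripper_force: 30.0
```

>>> {"name": "carry_out", "arguments": {
  "offset": [
    [0,0,0.001],
    [0,0,0.0015],
    [0,0,0.0015]
  ],
  "turn": [
    [0,0,0],
    [0,0,0],
    [0,0,0]
  ],
  "claw": [0.2,0.2,0.2]
}}

```text
clock: 9.62
tcp_pos: [0.501, 0.2898, 0.0615]
ee_rot: [-3.136, -0.172, -0.001]
force: [-0.3, 0.3, -2.0]
finger_gap: 0.335
gripper_force: 30.0
```

>>> {"name": "carry_out", "arguments": {
  "offset": [
    [0,0,0.001],
    [0,0,0.0015],
    [0,0,0.0015]
  ],
  "turn": [
    [0,0,0],
    [0,0,0],
    [0,0,0]
  ],
  "claw": [0.2,0.2,0.2]
}}

```text
clock: 10.0
tcp_pos: [0.501, 0.2898, 0.0606]
ee_rot: [-3.136, -0.172, -0.002]
force: [-1.1, -1.9, 5.3]
finger_gap: 0.336
gripper_force: 30.0
```

Contact with the board at 5 N. I'll release the knob and rise.

>>> {"name": "carry_out", "arguments": {
  "offset": [
    [0,0,0],
    [0,0,0],
    [0,0,0],
    [0,0,0],
    [0,0,-0.03],
    [0,0,-0.08],
    [0,0,-0.13],
    [0,0,-0.18],
    [0,0,-0.2],
    [0,0,-0.2]
  ],
  "turn": [
    [0,0,0],
    [0,0,0],
    [0,0,0],
    [0,0,0],
    [0,0,0],
    [0,0,0],
    [0,0,0],
    [0,0,0],
    [0,0,0],
    [0,0,0]
  ],
  "claw": [0.7,0.7,0.7,0.7,0.7,0.8,0.9,0.9,0.9,0.9]
}}

```text
clock: 11.25
tcp_pos: [0.5014, 0.2902, 0.2612]
ee_rot: [-3.135, -0.172, -0.006]
force: [0.0, 0.7, -0.4]
finger_gap: 0.901
gripper_force: 0.0
```

```bash
python3 - <<'E'
from h import *
plan((.451,-.276,.26),(.466,-.403,.26),yaw=-0.3)
for n in("scene","top"):
    p,d=snapshot(n); W=cloud(n,d)
    for k in regions_of(n,"lid")[:1]:
        w=W[k["pixels"]]; w=w[(w[:,2]<.045)&(w[:,2]>.024)]; 
        A=np.c_[w[:,:2],np.ones(len(w))]; c=np.linalg.lstsq(A,w[:,2],rcond=None)[0]
        print(n,k["conf"],len(w),np.median(w,0).round(3),rect(w[:,:2]),"slopes",c[:2].round(3))
E
```

```text
t 11.25 tcp [0.5014 0.2902 0.2612] yaw 0.11 tilt 0.0041 F [ 0.05  0.69 -0.43] gap 0.901 q [-0.49  0.46 -0.11  1.57  0.05  1.1  -2.07]
   (0.451, -0.276, 0.26) -> [-1.121e-01  5.572e-01 -2.000e-04]
   (0.466, -0.403, 0.26) -> [-1.111e-01  6.851e-01 -5.000e-04]
  turn [-0.0025 -0.0032  0.4098]
top 0.56 1039 [0.482 0.299 0.033] (array([504.1, 290.4]), array([152.9,  96. ]), np.float64(0.181)) slopes [ 0.001 -0.004]
```

The lid lies flat with its top at 0.033 m, as it should be. Next, the nearer mill.

>>> {"name": "carry_out", "arguments": {
  "offset": [
    [-0.005,0.04,0],
    [-0.015,0.1,0],
    [-0.027,0.16,0],
    [-0.04,0.22,0],
    [-0.052,0.28,0],
    [-0.064,0.34,0],
    [-0.076,0.4,0],
    [-0.088,0.46,0],
    [-0.1,0.52,0],
    [-0.112,0.557,0],
    [-0.112,0.557,0],
    [-0.112,0.557,0]
  ],
  "turn": [
    [0,0,0],
    [0,0,0],
    [0,0,0],
    [0,0,0],
    [0,0,0],
    [0,0,0],
    [0,0,0],
    [0,0,0],
    [0,0,0],
    [0,0,0],
    [0,0,0],
    [0,0,0]
  ],
  "claw": [0.9,0.9,0.9,0.9,0.9,0.9,0.9,0.9,0.9,0.9,0.9,0.9]
}}

```text
clock: 12.95
tcp_pos: [0.4504, -0.2748, 0.2584]
ee_rot: [-3.134, -0.174, 0.002]
force: [0.1, 0.8, 0.1]
finger_gap: 0.9
gripper_force: 0.0
```

```bash
python3 - <<'E'
from h import *
plan((.451,-.2765,.122),(.466,-.403,.122),yaw=0.11)
E
```

```text
t 12.95 tcp [ 0.4504 -0.2748  0.2584] yaw 0.111 tilt 0.0027 F [0.11 0.84 0.1 ] gap 0.9 q [ 0.47  0.39  0.06  1.72 -0.03  1.04 -0.93]
   (0.451, -0.2765, 0.122) -> [0.0006 0.002  0.1364]
   (0.466, -0.403, 0.122) -> [0.0015 0.1294 0.1361]
  turn [-0.0023  0.0012  0.001 ]
```

>>> {"name": "carry_out", "arguments": {
  "offset": [
    [0,0.001,0.05],
    [0,0.001,0.1],
    [0,0.001,0.13],
    [0,0.001,0.138],
    [0,0.001,0.138],
    [0,0.001,0.138],
    [0,0.001,0.138],
    [0,0.001,0.138],
    [0,0.001,0.138]
  ],
  "turn": [
    [0,0,0],
    [0,0,0],
    [0,0,0],
    [0,0,0],
    [0,0,0],
    [0,0,0],
    [0,0,0],
    [0,0,0],
    [0,0,0]
  ],
  "claw": [0.9,0.9,0.9,0.9,0.9,0.3,0.3,0.3,0.3]
}}

```text
clock: 14.08
tcp_pos: [0.4506, -0.2772, 0.1218]
ee_rot: [3.137, 0.172, 0.001]
force: [0.7, 0.1, 1.0]
finger_gap: 0.52
gripper_force: 1.8
```

```bash
python3 - <<'E'
from h import *
plan()
E
```

```text
t 14.07 tcp [ 0.4506 -0.2772  0.1218] yaw 0.11 tilt 0.0004 F [0.7  0.12 0.96] gap 0.52 q [ 0.48  0.55  0.05  1.89 -0.04  0.7  -0.91]
```

>>> {"name": "carry_out", "arguments": {
  "offset": [
    [0,0,0],
    [0,0,0],
    [0,0,-0.01],
    [0,0,-0.03],
    [0,0,-0.03],
    [0,0,-0.03],
    [0,0,-0.03]
  ],
  "turn": [
    [0,0,0],
    [0,0,0],
    [0,0,0],
    [0,0,0],
    [0,0,0],
    [0,0,0],
    [0,0,0]
  ],
  "claw": [0.3,0.3,0.3,0.3,0.3,0.3,0.3]
}}

```text
clock: 14.95
tcp_pos: [0.4498, -0.2769, 0.1505]
ee_rot: [-3.136, -0.172, 0.003]
force: [-0.6, 0.7, -4.4]
finger_gap: 0.506
gripper_force: 30.0
```

```bash
python3 - <<'E'
from h import *
f=[]
for _ in range(14):
    snapshot("top"); f.append(telemetry.observe()["force"][2])
print(np.round(f,2),np.mean(f)); plan()
E
```

```text
[-4.31 -3.45 -4.79 -4.24 -3.65 -3.71 -3.75 -3.31 -4.44 -4.38 -4.69 -4.08
 -4.27 -4.04] -4.0790105380924695
t 15.65 tcp [ 0.4505 -0.2772  0.1515] yaw 0.11 tilt 0.0001 F [ 0.44 -0.57 -4.04] gap 0.503 q [ 0.48  0.51  0.05  1.86 -0.03  0.77 -0.92]
```

A pull of 4.1 N means about 415 g, well outside the light range, so this is the fuller mill. I'll check the caddy and then go there.

```bash
python3 - <<'E'
from h import *
p,d=snapshot("top"); W=cloud("top",d); Z=W[...,2]
n2=(abs(W[...,0]-.514)<.12)&(abs(W[...,1]+.04)<.1)
w=W[(p.min(-1)>120)&n2&(Z>.025)&(Z<.046)]; print("rim",len(w),rect(w[:,:2]))
plan((.514,-.04,.22),(.514,-.04,.129))
E
```

```text
rim 170 (array([514.1, -40.3]), array([193.5, 136.7]), np.float64(-0.053))
t 15.7 tcp [ 0.4505 -0.2772  0.1515] yaw 0.11 tilt 0.0001 F [ 0.08  0.05 -3.33] gap 0.5 q [ 0.48  0.51  0.05  1.86 -0.03  0.77 -0.92]
   (0.514, -0.04, 0.22) -> [ 0.0891 -0.2288 -0.0685]
   (0.514, -0.04, 0.129) -> [ 0.0891 -0.2288  0.0225]
```

>>> {"name": "carry_out", "arguments": {
  "offset": [
    [0,0,-0.03],
    [0,0,-0.068],
    [0.015,-0.04,-0.068],
    [0.035,-0.09,-0.068],
    [0.055,-0.14,-0.068],
    [0.075,-0.19,-0.068],
    [0.089,-0.229,-0.068],
    [0.089,-0.229,-0.068],
    [0.089,-0.229,-0.04],
    [0.089,-0.229,0],
    [0.089,-0.229,0.015],
    [0.089,-0.229,0.022]
  ],
  "turn": [
    [0,0,0],
    [0,0,0],
    [0,0,0],
    [0,0,0],
    [0,0,0],
    [0,0,0],
    [0,0,0],
    [0,0,0],
    [0,0,0],
    [0,0,0],
    [0,0,0],
    [0,0,0]
  ],
  "claw": [0.3,0.3,0.3,0.3,0.3,0.3,0.3,0.3,0.3,0.3,0.3,0.3]
}}

```text
clock: 17.2
tcp_pos: [0.514, -0.0405, 0.1291]
ee_rot: [3.137, 0.171, -0.0]
force: [1.5, -1.1, -4.4]
finger_gap: 0.504
gripper_force: 30.0
```

>>> {"name": "carry_out", "arguments": {
  "offset": [
    [0,0,0.001],
    [0,0,0.002],
    [0,0,0.002],
    [0,0,0.002]
  ],
  "turn": [
    [0,0,0],
    [0,0,0],
    [0,0,0],
    [0,0,0]
  ],
  "claw": [0.3,0.3,0.3,0.3]
}}

```text
clock: 17.7
tcp_pos: [0.5142, -0.0398, 0.128]
ee_rot: [3.137, 0.173, 0.002]
force: [-1.0, -0.3, -3.7]
finger_gap: 0.502
gripper_force: 30.0
```

>>> {"name": "carry_out", "arguments": {
  "offset": [
    [0,0,0.001],
    [0,0,0.0015],
    [0,0,0.0015]
  ],
  "turn": [
    [0,0,0],
    [0,0,0],
    [0,0,0]
  ],
  "claw": [0.3,0.3,0.3]
}}

```text
clock: 18.08
tcp_pos: [0.5145, -0.0398, 0.1267]
ee_rot: [3.137, 0.173, 0.002]
force: [-0.6, 0.5, 2.8]
finger_gap: 0.504
gripper_force: 30.0
```

Contact with the caddy floor. I'll release the mill, rise, and back away.

>>> {"name": "carry_out", "arguments": {
  "offset": [
    [0,0,0],
    [0,0,0],
    [0,0,0],
    [0,0,0],
    [0,0,0],
    [0,0,-0.03],
    [0,0,-0.08],
    [0,0,-0.13],
    [-0.02,-0.05,-0.13],
    [-0.02,-0.1,-0.13],
    [-0.02,-0.15,-0.13],
    [-0.02,-0.15,-0.13]
  ],
  "turn": [
    [0,0,0],
    [0,0,0],
    [0,0,0],
    [0,0,0],
    [0,0,0],
    [0,0,0],
    [0,0,0],
    [0,0,0],
    [0,0,0],
    [0,0,0],
    [0,0,0],
    [0,0,0]
  ],
  "claw": [0.9,0.9,0.9,0.9,0.9,0.9,0.9,0.9,0.9,0.9,0.9,0.9]
}}

```text
clock: 19.58
tcp_pos: [0.4765, 0.1122, 0.2561]
ee_rot: [-3.133, -0.187, 0.0]
force: [0.9, -0.5, -0.4]
finger_gap: 0.905
gripper_force: 0.0
```

```bash
python3 - <<'E'
from h import *
p,d=snapshot("scene"); W=cloud("scene",d); Z=W[...,2]; plan()
cv2.imwrite("pics/end.png",cv2.resize(p[100:330,180:400,::-1],None,fx=2.5,fy=2.5))
for c in((.514,-.04),(.465,-.403)):
    k=(abs(W[...,0]-c[0])<.045)&(abs(W[...,1]-c[1])<.045)
    for a,b in((.05,.09),(.12,.157),(.16,.19)):
        w=W[k&(Z>a)&(Z<b)]
        if len(w): print(c,a,len(w),w.mean(0).round(4),w[:,2].max().round(3))
E
```

```text
t 19.62 tcp [0.477  0.1089 0.2559] yaw 0.114 tilt 0.0004 F [ 0.87 -0.53  0.12] gap 0.9 q [-0.24  0.33 -0.04  1.82  0.01  1.   -1.74]
(0.514, -0.04) 0.05 157 [ 0.5075 -0.054   0.0684] 0.089
(0.514, -0.04) 0.12 178 [ 0.5086 -0.0553  0.1417] 0.157
(0.514, -0.04) 0.16 48 [ 0.5137 -0.0464  0.1643] 0.175
(0.465, -0.403) 0.05 167 [ 0.4597 -0.417   0.0665] 0.089
(0.465, -0.403) 0.12 294 [ 0.4611 -0.4111  0.1454] 0.157
(0.465, -0.403) 0.16 23 [ 0.4648 -0.4039  0.1653] 0.169
```

View pics/end.png

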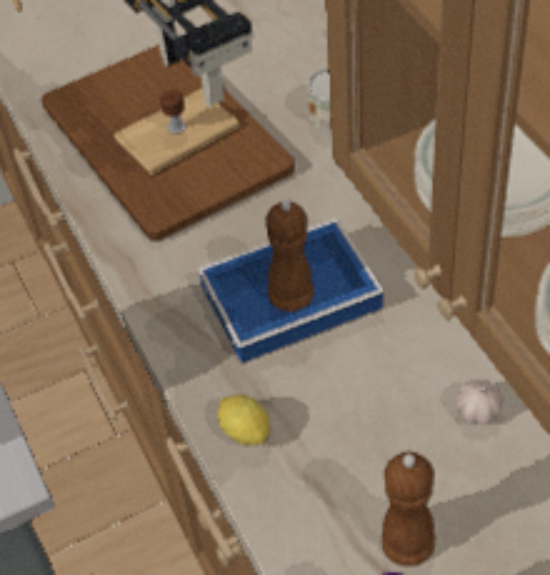

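The picture shows the lid flat on the board at (178,130), the heavy mill upright in the caddy at (290,260) and the other mill standing at (410,510). The gripper is clear of everything, so I'm handing in.

```bash
python3 -c "
from plant import *
print(ticket.close_job())"
```

```text
the job is handed in; nothing more can be done
None
```

I handed the job in at about 20 s (no verdict came back): the lid lies flat on the board, the heavier mill (about 415 g by its 4.1 N pull; the other was not lifted) stands upright in the caddy, and the other mill, tin, lemon and garlic were left untouched.

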